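# Set out the bun feet and bring the glue bottle over one

## Robot

A 6-joint arm with a two-finger parallel gripper is mounted at the origin on the work surface. World frame = base frame: x ahead of the robot, y to its left, z up, the work surface at z = 0. Lengths are in mm, angles in rad, forces in N, time in s.
With the tool pointing down it reaches from about 400 to 925 mm from the base axis. Payload 12.5 kg.
Tool frame: the origin (TCP) lies midway between the tips of the shut fingers; the grasp point (between the pads) lies 19 mm behind it (env.pinch_z is the z of the grasp point in the tool frame, in mm); z points along the fingers, y is the line along which they close (so a half turn about z gives the same grasp; the last joint's range is limited). The gripper opens to 95 mm and grips with 3 to 60 N. Pads are 20 mm wide; open, the fingers measure 119 mm over their backs; the gripper's body (75 mm by 180 mm) begins 59 mm behind the grasp point.
Start: joints at [-1.228, 0.491, 1.559, -0, 1.092, -0.106], TCP at [271.202, -563.113, 214.661] pointing down, gripper open.
Joint ranges: [-3.1, 3.1], [-0.84, 2.19], [0.05, 2.79], [-1.13, 4.28], [0.06, 2.93], [-2.69, 2.69]. Speed limits (rad/s): [2.22, 2.22, 2.79, 3.14, 3.14, 3.14].

## Interface

Orientations are given as [roll, pitch, yaw] about the fixed x, y, z axes, in that order (R = Rz(yaw) Ry(pitch) Rx(roll)).
In Python, from cell import env, eyes gives the robot as it stands.
- The arm moves only by the shell command python3 -m inch 'ROWS'. ROWS is JSON, a list of rows, each a list of 3 entries, a list of its own where there are three numbers: the shift along the tool's x, y, z in units of 60 mm (1.0 is 60 mm), then the turn about the tool's z in units of 5 degrees (1.0 is 5 degrees), then the closure, from -1 (fully open) to 1 (shut). In form: [[[tx, ty, tz], turn, claw], ...]. A call has exactly 10 rows; each row shifts and turns the commanded pose from where the row before left it, along the tool's axes as they then stand; what a row does not reach is not made up. A row lasts 1/8 s, in which the tool goes at most 62.5 mm and 10.7 degrees, less where a joint would pass 70% of its speed; a pose out of reach is approached as far as the arm can. A call is refused whole if a number of a shift passes 1 or a number of a turn 1, either way. A call with a gripper value outside its range is refused whole. The fingers move at their own pace and stop on an object; the grip force is fixed at half the most. Time passes only in rows, so rows that do not move let the fingers close, or fill a call up. It gives the time, the measured TCP pose, the force, the opening and the grip force at its end, in the units of the state.
- env.state(): the state, without advancing time (a new reading comes with each control period).
- eyes.read_camera(name): name is "scene" or "top"; returns a dict with "pixels" (420x560x3 uint8, red, green, blue), "fx", "fy", "cx", "cy" (pixels), "distortion" ([k1, k2, p1, p2, k3] as OpenCV has them; the pictures are not rectified), "extrinsics" (4x4, takes a point from world to camera coordinates). Camera axes: x right, y down, z forward; pixel columns grow to the right and rows downward; lengths in mm; the calibration is good to about 2 mm. A picture is of the moment at which its call begins. There is no depth.
- env.job_done(): hands the job in; it is judged then, once.
Trained networks look in a picture, given as the dict that the camera call returned (one of the last four; its "shot" number tells which), for a name from the list of things; names that differ only in an ending like _2 or _b are one class to them, and where a whole thing is asked for, a point or a joint stands for the part that bears it (a point fixed in the world has none). Each returns a list of dicts, best first, with "score" (0 to 1); they miss things now and then, are a little off and sometimes report something else, mostly with a low value. They report only what shows in the picture. A call takes as long as a camera call.
- eyes.boxes_of(name, picture): "centre" ([row, column] in pixels, amid what is visible of it).
- eyes.cut_out(name, picture): "mask" (420x560 bool, what is visible of it) and "centre" ([row, column] in pixels, amid what is visible of it).
- eyes.spot_point(name, picture): "centre" ([row, column] in pixels: a listed point, or the origin of a listed thing).
The state is a dict: "t": time; "joints": joint angles; "qvel": joint speeds; "tau": joint torques, N m; "eef_pos": TCP position; "tcp_rot": TCP orientation; "ft_force": force on the tool from outside, world axes, zero at the start; "moment": the same for the moment, N m; "opening": opening from 0.0 (shut) to 1.0 (fully open); "grip_force": force on a finger pad.
Only numpy, scipy, OpenCV 4.12 (cv2) and the standard library are available. Lean on these libraries where they do the work, as an engineer would, in place of code of your own. Each camera call takes 0.05 s, during which the arm holds its last target. There are 200 camera calls.

## Task

Get the box feet ready for gluing. First spread the heap of five turned feet over the glue-up board in one even layer, each standing on the board with its glue face up, its neighbours a finger's width (15 mm) or more away all round. Then draw the large glue bottle up out of its caddy, tip it to about 45 degrees with the nozzle still downward, and finish while holding it in the gripper like that, at rest, the nozzle tip a few centimetres above the glue face of any one foot and touching nothing; leave everything else on the bench where it is.

Things in the scene. Friction and masses are not known exactly. Their poses are not given: they have to be found in the camera images.
- board: glue-up board lying fixed on the bench: pale wood, 220 mm (its x) by 300 mm (its y) by 12 mm thick. Origin: centre of its underside, z up, so its top is at +12 mm
- foot0: turned pine bun foot (all five alike): round, 42 mm across its bulge (14 mm up), 28 mm tall, 22 g; underside and top flat, 37 mm across, the top being the glue face with a small dark dowel hole. Origin: centre of the underside; z up through the glue face. They start upright in one tight heap, four on the board 1.5 mm apart, one on top of three
- foot1: turned bun foot like foot0, same size and origin
- foot2: turned bun foot like foot0, same size and origin
- foot3: turned bun foot like foot0, same size and origin
- foot4: turned bun foot like foot0, same size and origin; starts on top of the heap
- caddy: bottle caddy fixed on the bench: plywood stand 194 (x) by 90 (y) by 112 mm tall, two holed shelves between two ends. Upper shelf (top z = 112, hole 56 wide) guides the large bottle's body, lower shelf (top z = 76, hole 39) carries its shoulder; nozzle down. Origin: centre of its underside, z up. Large bottle at x = +37, small one at x = -48, y = 0
- glue_bottle: large closed glue bottle, white round body, ribbed cap, tapered nozzle, 0.2 to 0.33 kg; bears a 60 N grip. Origin: nozzle tip; z along its axis to the base (up as it hangs). From the tip: nozzle to 40 mm, cap 30 wide to 58, shoulder to 80, body 52 mm across from 80 to the flat base at 180. In the caddy the tip is 7 mm above the bench, the base at 187, 75 mm of body free above the caddy
- small_bottle: small glue bottle of the same make, hanging nozzle-down in the caddy's other hole; 38 mm across, 135 mm long. Origin: its nozzle tip, z up. Not used; leave it hanging
- router: trim router standing on its 90 mm square base, 70 mm motor, 200 mm tall, 1.5 kg. Origin: centre of its underside. It stands on the other side of the board from the caddy. Leave alone
- try_square: try square lying flat: wooden stock 16 by 75 by 14 mm along its y, steel blade reaching 108 mm along its x. Origin: under the middle of the stock. Leave alone
- cup: white paper cup, 74 mm across the rim, 90 mm tall. Origin: centre of its underside. Leave alone
- rail: short pine frame rail with mitred ends, 184 by 38 by 20 mm, lying along its x. Origin: centre of its underside. Leave alone

How it is judged:
By the outcome, as a careful person would: the job done as asked, in the order asked, and still so for the second after the job is handed in, while the arm keeps its last pose, push and grip.
It also fails if it takes over 69 s, if anything falls off the work surface, if the arm or the gripper's body presses on something with over 40 N, if the wrist force passes 120 N, or if a joint passes its speed limit or range.

## Working session

There is one attempt and no reset: what is moved stays moved. The work goes in short steps, Python scripts to look and compute and a shell command to move; the robot and the scene stay as the last step left them, time stands still between calls to the robot, and variables do not carry over. Pictures are saved under pics/ and viewed, at most 10 in all, crops included, and the job is handed in when it is done.

```bash
ls; mkdir -p pics
cat > h.py <<'E'
import numpy as np, cv2
from cell import env, eyes
def ray(p,uv):
    K=np.array([[p['fx'],0,p['cx']],[0,p['fy'],p['cy']],[0,0,1.]])
    n=cv2.undistortPoints(np.array([[uv]],float),K,np.array(p['distortion'],float))[0,0]
    E=np.array(p['extrinsics']);R=E[:3,:3];o=-R.T@E[:3,3]
    return o,R.T@np.array([n[0],n[1],1.])
def at(p,rc,z):
    o,d=ray(p,(rc[1],rc[0]));return np.round(o+d*(z-o[2])/d[2],1)
def proj(p,X):
    K=np.array([[p['fx'],0,p['cx']],[0,p['fy'],p['cy']],[0,0,1.]]);E=np.array(p['extrinsics'])
    return cv2.projectPoints(np.array(X,float).reshape(-1,3),cv2.Rodrigues(E[:3,:3])[0],E[:3,3],K,np.array(p['distortion'],float))[0][:,0]
def save(p,n): cv2.imwrite('pics/'+n,p['pixels'][:,:,::-1])
E
python3 - <<'E'
from h import *
s=env.state();print({k:np.round(v,2).tolist() for k,v in s.items()})
print(env.pinch_z)
for c in('scene','top'):
    p=eyes.read_camera(c);save(p,c+'0.png')
    E=np.array(p['extrinsics']);print(c,-E[:3,:3].T@E[:3,3])
    for n in['board','foot0','foot4','caddy','glue_bottle','small_bottle','router','try_square','cup','rail']:
        for r in eyes.spot_point(n,p)[:6]:
            z=12 if n.startswith('foot') else 7 if n=='glue_bottle' else 0
            print(c,n,round(r['score'],2),np.round(r['centre']),at(p,r['centre'],z))
E
```

```text
pics
{'t': 0.0, 'joints': [-1.23, 0.49, 1.56, -0.0, 1.09, -0.11], 'qvel': [0.0, 0.0, 0.0, -0.0, -0.0, -0.0], 'tau': [0.0, -61.26, -25.82, 0.07, 0.05, -0.0], 'eef_pos': [271.11, -562.85, 214.05], 'tcp_rot': [-3.14, -0.0, 0.45], 'ft_force': [0.12, 0.0, -0.21], 'moment': [0.02, 0.04, 0.04], 'grip_force': 0.0, 'opening': 1.0}
-18.8
scene [1336.77152547 -128.23164423  770.88696264]
scene board 0.83 [214. 279.] [518.7   5.5   0. ]
scene foot0 0.93 [241. 298.] [618.3  24.5  12. ]
scene foot0 0.89 [233. 284.] [589.3   2.   12. ]
scene foot0 0.77 [215. 285.] [536.6  14.8  12. ]
scene foot0 0.62 [218. 281.] [545.    4.1  12. ]
scene foot0 0.54 [229. 298.] [583.2  33.4  12. ]
scene foot4 0.93 [241. 298.] [618.3  24.5  12. ]
scene foot4 0.89 [233. 284.] [589.3   2.   12. ]
scene foot4 0.77 [215. 285.] [536.6  14.8  12. ]
scene foot4 0.62 [218. 281.] [545.    4.1  12. ]
scene foot4 0.54 [229. 298.] [583.2  33.4  12. ]
scene caddy 0.69 [220. 131.] [ 471.9 -305.7    0. ]
scene caddy 0.47 [303. 217.] [ 728.2 -148.1    0. ]
scene glue_bottle 0.48 [236. 282.] [593.7  -2.9   7. ]
scene router 0.56 [188
[... 446 characters left out ...]
584.4  17.9  12. ]
top foot0 0.43 [200. 268.] [596.4  -3.1  12. ]
top foot4 0.8 [190. 252.] [621.7  36.2  12. ]
top foot4 0.69 [220. 265.] [546.9   5.8  12. ]
top foot4 0.68 [208. 251.] [575.9  38.5  12. ]
top foot4 0.54 [205. 260.] [584.4  17.9  12. ]
top foot4 0.43 [200. 268.] [596.4  -3.1  12. ]
top caddy 0.74 [259. 395.] [ 454.7 -301.7    0. ]
top glue_bottle 0.61 [241. 397.] [ 495.2 -306.2    7. ]
top glue_bottle 0.42 [246. 142.] [489.5 295.9   7. ]
top router 0.6 [252. 144.] [476.9 291.3   0. ]
top try_square 0.82 [161. 401.] [ 692.2 -328.2    0. ]
top cup 0.79 [149. 331.] [ 725.  -158.1    0. ]
top rail 0.71 [140. 214.] [750.7 130.4   0. ]
top rail 0.59 [209. 250.] [576.1  40.9   0. ]
```

Run:
```python
import cv2
a=cv2.imread('pics/top0.png');cv2.imwrite('pics/t1.png',cv2.resize(a[120:330,80:440],(800,467),interpolation=cv2.INTER_CUBIC))
a=cv2.imread('pics/scene0.png');cv2.imwrite('pics/s1.png',cv2.resize(a[110:330,80:450],(800,476),interpolation=cv2.INTER_CUBIC))
```

```text
(no output)
```

View pics/t1.png

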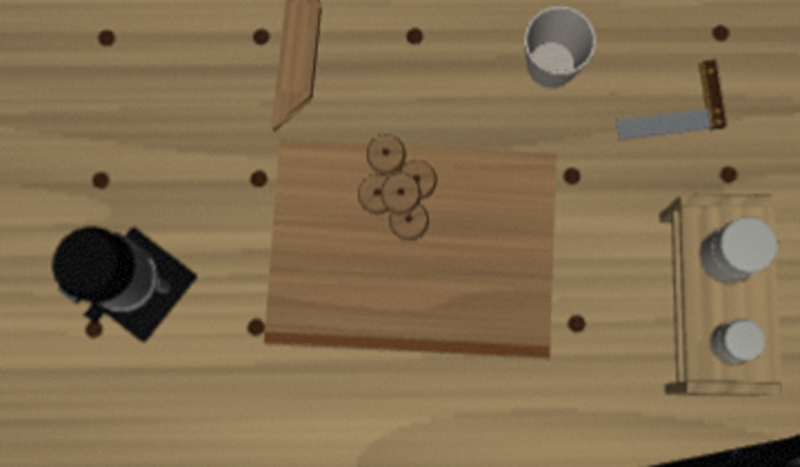

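View pics/s1.png

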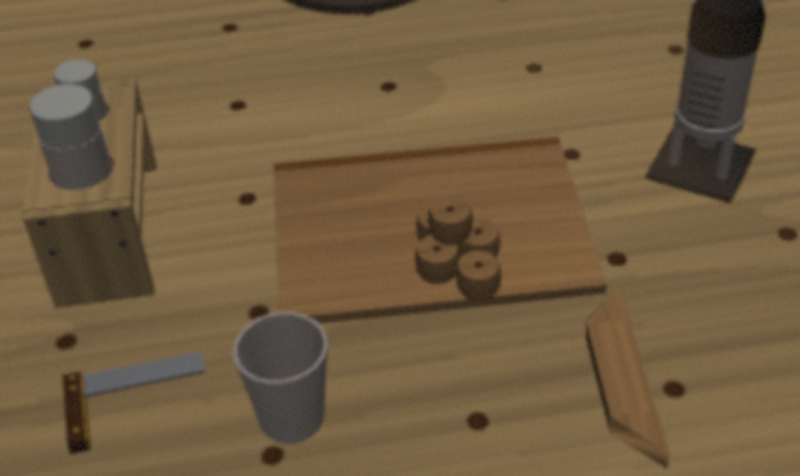

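The top crop shows five feet. Hole pixels are (386,151), (416,178), (377,191), (408,219), with the top foot at (400,191). The large bottle base is at (750,244) and the small one at (742,340). The scene view agrees, and the board is about square to the world.

```bash
cat >> h.py <<'E'
def dark(p,rc,w=3):
    g=p['pixels'].astype(float).sum(2);r,c=[int(round(v)) for v in rc]
    s=g[r-w:r+w+1,c-w:c+w+1];k=np.clip(np.percentile(s,55)-s,0,None)**2
    y,x=np.mgrid[r-w:r+w+1,c-w:c+w+1];return [(k*y).sum()/k.sum(),(k*x).sum()/k.sum()]
E
python3 - <<'E'
from h import *
t=eyes.read_camera('top');s=eyes.read_camera('scene')
f=800/360;g=800/370
T={'A':(386,151,40),'B':(416,178,40),'C':(377,191,40),'E':(408,219,40),'D':(400,191,68)}
S={'A':(478,265,40),'B':(436,248,40),'C':(478,231,40),'D':(450,209,68)}
for k,(u,v,z) in T.items(): print('top',k,at(t,dark(t,(120+v/f,80+u/f)),z))
for k,(u,v,z) in S.items(): print('sc',k,at(s,dark(s,(110+v/g,80+u/g)),z))
for n,(u,v) in {'c1':(281,139),'c2':(556,154),'c3':(550,346),'c4':(265,333)}.items(): print(n,at(t,(120+v/f,80+u/f),12))
for n,(u,v) in {'c1':(605,286),'c2':(280,318),'c3':(275,165),'c4':(558,141)}.items(): print('s',n,at(s,(110+v/g,80+u/g),12))
for n,(u,v,z) in {'big':(750,244,187),'small':(742,340,154)}.items(): print(n,at(t,(120+v/f,80+u/f),z))
for n,(u,v,z) in {'big':(63,103,187),'small':(77,70,154)}.items(): print(n,at(s,(110+v/g,80+u/g),z))
E
```

```text
top A [619.9  32.3  40. ]
top B [ 5.904e+02 -5.000e-01  4.000e+01]
top C [576.8  40.3  40. ]
top E [548.8   8.3  40. ]
top D [571.9  16.   68. ]
sc A [621.   30.2  40. ]
sc B [591.3  -1.1  40. ]
sc C [577.4  38.4  40. ]
sc D [573.1  13.7  68. ]
c1 [640.2 145.3  12. ]
c2 [ 621.1 -151.7   12. ]
c3 [ 415.3 -139.4   12. ]
c4 [431.8 158.9  12. ]
s c1 [645.4 144.   12. ]
s c2 [ 624.8 -151.1   12. ]
s c3 [ 410.2 -137.9   12. ]
s c4 [432.6 157.4  12. ]
big [ 497.  -306.3  187. ]
small [ 412.  -302.6  154. ]
big [ 505.3 -304.3  187. ]
small [ 408.7 -304.   154. ]
```

```bash
cat > go.py <<'E'
import sys;from h import *
# go.py yawdeg x y z : prints turn units and tool-axis shift units (after turning)
s=env.state();y0=np.degrees(s['tcp_rot'][2]);yaw,*T=map(float,sys.argv[1:5]);a=np.radians(yaw)
d=np.array(T)-s['eef_pos'];c,n=np.cos(a),np.sin(a)
print('pose',np.round(s['eef_pos'],1),'yaw',round(y0,1),'t',round(s['t'],2))
print('turn',round((y0-yaw)/5,2),'shift',np.round(np.array([d[0]*c+d[1]*n,d[0]*n-d[1]*c,-d[2]])/60,2))
E
python3 go.py 18 572.5 15 120
```

```text
pose [ 271.2 -563.1  214.7] yaw 25.7 t 1.2
turn 1.54 shift [ 7.75 -7.61  1.58]
```

```bash
python3 -m inch '[[[0.7,-0.65,0],0.8,-1],[[0.7,-0.65,0],0.8,-1],[[0.7,-0.7,0],0,-1],[[0.7,-0.7,0],0,-1],[[0.7,-0.7,0],0,-1],[[0.7,-0.7,0],0,-1],[[0.7,-0.7,0.2],0,-1],[[0.7,-0.7,0.3],0,-1],[[0.7,-0.7,0.4],0,-1],[[0.7,-0.7,0.5],0,-1]]'; python3 go.py 18 572.5 15 46
```

```text
t: 2.45
eef_pos: [533.3, -38.4, 132.8]
tcp_rot: [3.141, -0.001, 0.309]
ft_force: [0.3, -0.2, 0.2]
opening: 1.005
grip_force: 0.0
pose [533.3 -38.4 132.8] yaw 17.7 t 2.45
turn -0.06 shift [ 0.9  -0.64  1.45]
```

```bash
python3 -m inch '[[[0.45,-0.32,0],0,-1],[[0.45,-0.32,0],0,-1],[[0,0,0.4],0,-1],[[0,0,0.4],0,-1],[[0,0,0],0,-1],[[0,0,0],0,-1],[[0,0,0],0,-1],[[0,0,0],0,-1],[[0,0,0],0,-1],[[0,0,0],0,-1]]'; python3 go.py 18 572.5 15 46
```

```text
t: 3.7
eef_pos: [572.0, 12.8, 85.2]
tcp_rot: [3.141, -0.0, 0.309]
ft_force: [0.7, 1.2, -0.1]
opening: 0.998
grip_force: 0.0
pose [572.   12.8  85.2] yaw 17.7 t 3.7
turn -0.06 shift [ 0.02 -0.03  0.65]
```

```bash
python3 -m inch '[[[0,-0.02,0.3],0,-1],[[0,0,0.35],0,-1],[[0,0,0],0,1],[[0,0,0],0,1],[[0,0,0],0,1],[[0,0,0],0,1],[[0,0,0],0,1],[[0,0,0],0,1],[[0,0,-0.3],0,1],[[0,0,-0.5],0,1]]'; python3 go.py 18 470 -70 60
```

```text
t: 4.95
eef_pos: [571.1, 14.0, 93.8]
tcp_rot: [-3.141, 0.002, 0.309]
ft_force: [-0.6, -0.1, -0.3]
opening: 0.427
grip_force: 30.0
pose [571.1  14.   93.8] yaw 17.7 t 4.95
turn -0.06 shift [-2.04  0.81  0.56]
```

```bash
python3 -m inch '[[[-0.51,0.2,0],0,1],[[-0.51,0.2,0],0,1],[[-0.51,0.2,0],0,1],[[-0.51,0.2,0],0,1],[[0,0,0.5],0,1],[[0,0,0.5],0,1],[[0,0,0.15],0,1],[[0,0,0.08],0,1],[[0,0,0.02],0,1],[[0,0,0],0,1]]'; python3 go.py 18 470 -70 18
```

```text
t: 6.2
eef_pos: [470.0, -69.0, 19.6]
tcp_rot: [3.141, -0.001, 0.309]
ft_force: [0.0, -0.2, 0.5]
opening: 0.428
grip_force: 30.0
pose [470.  -69.   19.6] yaw 17.7 t 6.2
turn -0.06 shift [-0.    0.02  0.03]
```

```bash
python3 -m inch '[[[0,0,0.02],0,1],[[0,0,0],0,-1],[[0,0,0],0,-1],[[0,0,0],0,-1],[[0,0,-0.4],0,-1],[[0,0,-0.8],0,-1],[[0.75,-0.2,0],0,-1],[[0.75,-0.2,0],0,-1],[[0.75,-0.2,0],0,-1],[[0.5,-0.2,0],0,-1]]'; python3 go.py 18 620.5 31.5 17
python3 - <<'E'
from h import *
t=eyes.read_camera('top')
for r in eyes.spot_point('foot0',t)[:6]: print(round(r['score'],2),np.round(r['centre']),at(t,r['centre'],12))
cv2.imwrite('pics/t2.png',cv2.resize(t['pixels'][150:300,190:350,::-1],(640,600),interpolation=cv2.INTER_CUBIC))
E
```

```text
t: 7.45
eef_pos: [613.6, 28.0, 89.7]
tcp_rot: [3.141, -0.0, 0.31]
ft_force: [-0.5, -0.0, 0.2]
opening: 1.0
grip_force: 0.0
pose [613.6  28.   89.7] yaw 17.7 t 7.45
turn -0.05 shift [ 0.13 -0.02  1.21]
0.64 [257. 394.] [ 458.2 -297.    12. ]
0.61 [247. 296.] [482.7 -68.4  12. ]
```

View pics/t2.png

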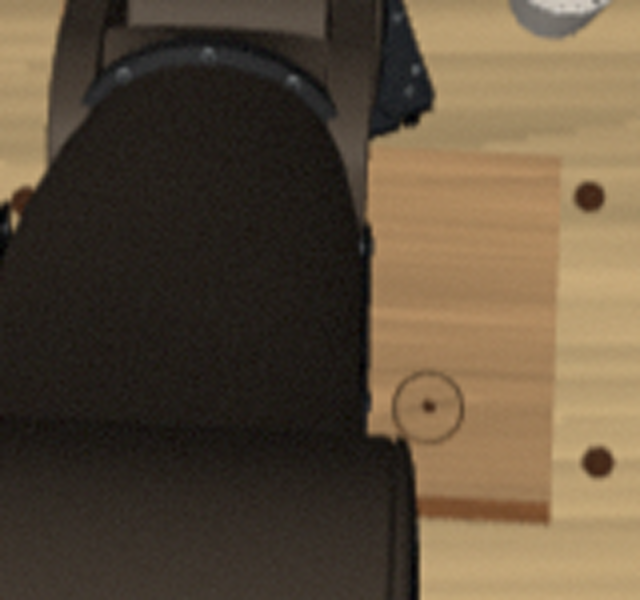

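Foot D stands upright at crop (429,405), clear on the board. Next is A.

```bash
python3 -m inch '[[[0.13,-0.02,0.2],0,-1],[[0,0,0.5],0,-1],[[0,0,0.5],0,-1],[[0,0,0],0,1],[[0,0,0],0,1],[[0,0,0],0,1],[[0,0,0],0,1],[[0,0,0],0,1],[[0,0,-0.5],0,1],[[0,0,-0.7],0,1]]'; python3 go.py 18 570 95 19
```

```text
t: 8.8
eef_pos: [618.7, 30.5, 89.9]
tcp_rot: [-3.141, 0.002, 0.309]
ft_force: [-0.2, 0.3, 0.1]
opening: 0.321
grip_force: 0.0
pose [618.7  30.5  89.9] yaw 17.7 t 8.8
turn -0.06 shift [-0.44 -1.27  1.18]
```

Run:
```python
from h import *
t=eyes.read_camera('scene')
for r in eyes.spot_point('foot0',t)[:6]: print(round(r['score'],2),np.round(r['centre']),at(t,r['centre'],12))
cv2.imwrite('pics/s2.png',cv2.resize(t['pixels'][150:300,190:390,::-1],(800,600),interpolation=cv2.INTER_CUBIC))
```

```text
0.81 [220. 282.] [550.7   6.4  12. ]
0.8 [201. 239.] [473.1 -73.8  12. ]
0.71 [241. 299.] [617.1  28.   12. ]
0.66 [235. 284.] [595.7   2.   12. ]
0.56 [224. 300.] [572.3  39.7  12. ]
```

View pics/s2.png

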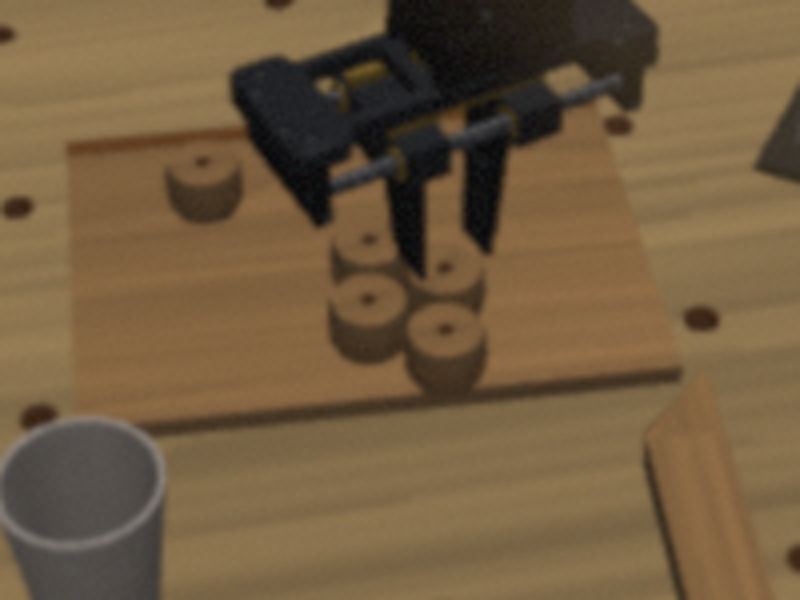

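A is still upright at (446,329), because the fingers had not finished closing when I lifted. I'll retry with a longer close.

```bash
python3 - <<'E'
from h import *
t=eyes.read_camera('scene')
for k,(u,v) in {'A':(446,329),'B':(368,299),'C':(446,267),'E':(369,239),'D':(203,161)}.items(): print(k,at(t,dark(t,(150+v/4,190+u/4)),40))
E
python3 -m inch '[[[0.03,-0.02,0],0,-0.4],[[0,0,0],0,-0.4],[[0,0,0],0,-0.4],[[0,0,0],0,-0.4],[[0,0,0.5],0,-0.4],[[0,0,0.5],0,-0.4],[[0,0,0.2],0,-0.4],[[0,0,0],0,1],[[0,0,0],0,1],[[0,0,0],0,1]]'
python3 -m inch '[[[0,0,0],0,1],[[0,0,0],0,1],[[0,0,0],0,1],[[0,0,-0.3],0,1],[[0,0,-0.5],0,1],[[0,0,-0.2],0,1],[[0,0,0],0,1],[[0,0,0],0,1],[[0,0,0],0,1],[[0,0,0],0,1]]'
python3 go.py 18 570 95 18.5
```

```text
A [621.   30.3  40. ]
B [592.6  -2.8  40. ]
C [577.8  38.7  40. ]
E [549.6   6.2  40. ]
D [471.3 -69.8  40. ]
t: 10.2
eef_pos: [621.1, 32.1, 18.8]
tcp_rot: [3.141, -0.001, 0.309]
ft_force: [-0.1, 0.4, 0.1]
opening: 0.44
grip_force: 0.1
t: 11.45
eef_pos: [620.4, 32.2, 77.2]
tcp_rot: [-3.141, 0.001, 0.309]
ft_force: [-0.3, -0.7, -0.8]
opening: 0.427
grip_force: 30.0
pose [620.4  32.2  77.2] yaw 17.7 t 11.45
turn -0.06 shift [-0.47 -1.26  0.98]
```

```bash
python3 -m inch '[[[-0.16,-0.42,0],0,1],[[-0.16,-0.42,0],0,1],[[-0.15,-0.42,0],0,1],[[0,0,0.4],0,1],[[0,0,0.4],0,1],[[0,0,0.13],0,1],[[0,0,0.03],0,1],[[0,0,0],0,1],[[0,0,0],0,-0.4],[[0,0,0],0,-0.4]]'
python3 -m inch '[[[0,0,0],0,-0.4],[[0,0,0],0,-0.4],[[0,0,-0.4],0,-0.4],[[0,0,-0.8],0,-0.4],[[-0.4,0.4,0],0,-0.4],[[-0.4,0.6,0],0,-0.4],[[0,0.4,0],0,-0.4],[[0,0,0],0,-0.4],[[0,0,0],0,-0.4],[[0,0,0],0,-0.4]]'
python3 go.py 18 549 7.5 18.5
```

```text
t: 12.7
eef_pos: [570.9, 95.5, 20.7]
tcp_rot: [3.141, -0.001, 0.309]
ft_force: [0.1, -0.1, 0.7]
opening: 0.581
grip_force: 0.1
t: 13.95
eef_pos: [550.4, 1.8, 92.1]
tcp_rot: [-3.141, 0.0, 0.31]
ft_force: [-0.1, -0.1, -0.3]
opening: 0.704
grip_force: 0.0
pose [550.4   1.8  92.1] yaw 17.8 t 13.95
turn -0.05 shift [ 0.01 -0.1   1.23]
```

```bash
python3 -m inch '[[[0.01,-0.1,0.2],0,-0.4],[[0,0,0.5],0,-0.4],[[0,0,0.45],0,-0.4],[[0,0,0.08],0,-0.4],[[0,0,0],0,1],[[0,0,0],0,1],[[0,0,0],0,1],[[0,0,0],0,1],[[0,0,0],0,1],[[0,0,0],0,1]]'
python3 -m inch '[[[0,0,-0.3],0,1],[[0,0,-0.5],0,1],[[0,0,-0.3],0,1],[[0,0,0],0,1],[[-0.2,0.53,0],0,1],[[-0.1,0.53,0],0,1],[[0,0.53,0],0,1],[[0,0,0],0,1],[[0,0,0],0,1],[[0,0,0],0,1]]'
python3 go.py 18 575 -90 19
```

```text
t: 15.2
eef_pos: [549.7, 6.8, 19.2]
tcp_rot: [3.141, -0.001, 0.309]
ft_force: [-1.2, -0.3, 6.5]
opening: 0.428
grip_force: 30.0
t: 16.45
eef_pos: [560.9, -88.6, 84.1]
tcp_rot: [-3.141, 0.001, 0.31]
ft_force: [-0.8, 0.4, -0.4]
opening: 0.428
grip_force: 30.0
pose [560.9 -88.6  84.1] yaw 17.8 t 16.45
turn -0.05 shift [0.22 0.09 1.09]
```

```bash
python3 -m inch '[[[0.22,0.09,0.3],0,1],[[0,0,0.5],0,1],[[0,0,0.2],0,1],[[0,0,0.06],0,1],[[0,0,0.02],0,1],[[0,0,0],0,1],[[0,0,0],0,-0.4],[[0,0,0],0,-0.4],[[0,0,0],0,-0.4],[[0,0,0],0,-0.4]]'
python3 -m inch '[[[0,0,-0.4],0,-0.4],[[0,0,-0.8],0,-0.4],[[0.2,-0.5,0],1,-0.4],[[0.1,-0.5,0],1,-0.4],[[0,-0.5,0],1,-0.4],[[0,-0.5,0],1,-0.4],[[0,0,0],1,-0.4],[[0,0,0],1,-0.4],[[0,0,0],1,-0.4],[[0,0,0],1,-0.4]]'
python3 go.py -42 577.5 39 19
python3 - <<'E'
from h import *
t=eyes.read_camera('scene')
for r in eyes.spot_point('foot0',t)[:6]: print(round(r['score'],2),np.round(r['centre']),at(t,r['centre'],12))
E
```

```text
t: 17.7
eef_pos: [575.5, -90.6, 19.7]
tcp_rot: [3.141, -0.0, 0.309]
ft_force: [0.5, -0.4, 1.0]
opening: 0.697
grip_force: 0.0
t: 18.95
eef_pos: [571.5, 31.9, 91.6]
tcp_rot: [3.142, -0.0, -0.392]
ft_force: [0.2, 0.3, -0.3]
opening: 0.699
grip_force: 0.0
pose [571.5  31.9  91.6] yaw -22.4 t 18.95
turn 3.91 shift [-0.   -0.15  1.21]
0.95 [231. 295.] [587.3  24.7  12. ]
0.79 [237. 281.] [599.5  -5.9  12. ]
0.77 [219. 323.] [566.   89.8  12. ]
0.66 [198. 240.] [465.  -70.8  12. ]
0.59 [232. 238.] [568.2 -89.4  12. ]
```

Run:
```python
from h import *
t=eyes.read_camera('scene')
cv2.imwrite('pics/s3.png',cv2.resize(t['pixels'][150:300,190:390,::-1],(800,600),interpolation=cv2.INTER_CUBIC))
```

```text
(no output)
```

View pics/s3.png

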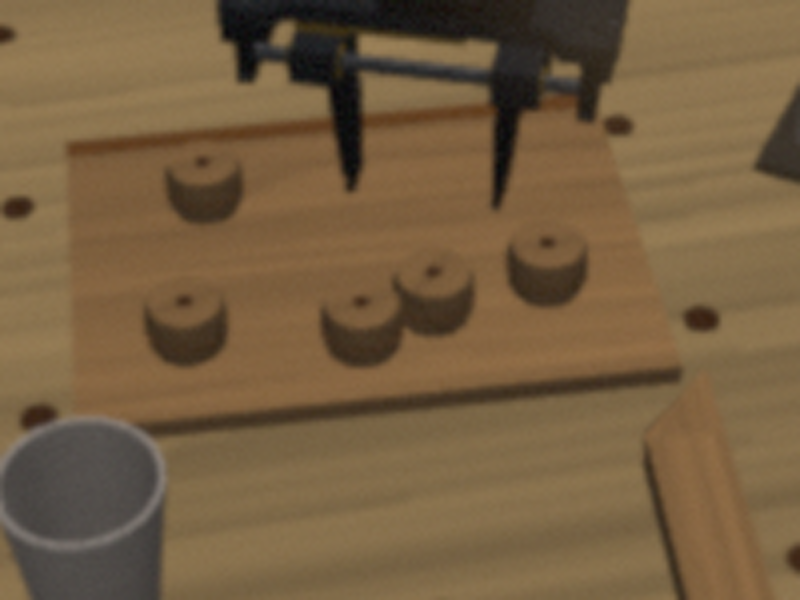

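All five stand upright. C, at (433,271), and B, at (361,301), were nudged slightly, so I'll re-measure them.

Run:
```python
from h import *
t=eyes.read_camera('scene')
for k,(u,v) in {'A':(547,242),'B':(361,301),'C':(433,271),'E':(184,301),'D':(203,161)}.items(): print(k,at(t,dark(t,(150+v/4,190+u/4)),40))
```

```text
A [570.5  94.1  40. ]
B [593.6  -6.4  40. ]
C [579.6  33.   40. ]
E [575.2 -92.3  40. ]
D [471.2 -69.9  40. ]
```

```bash
python3 go.py -42 579 33.5 19; python3 -m inch '[[[0.05,0.02,0],1,-0.4],[[0,0,0],1,-0.4],[[0,0,0],1,-0.4],[[0,0,0],1,-0.4],[[0,0,0],0,-0.4],[[0,0,0],0,-0.4],[[0,0,0],0,-0.4],[[0,0,0],0,-0.4],[[0,0,0],0,-0.4],[[0,0,0],0,-0.4]]'; python3 go.py -42 579 33.5 19
```

```text
pose [571.5  31.9  91.6] yaw -22.2 t 19.15
turn 3.97 shift [ 0.07 -0.1   1.21]
t: 20.4
eef_pos: [573.9, 29.6, 91.6]
tcp_rot: [3.142, -0.0, -0.738]
ft_force: [0.1, -0.8, -0.2]
opening: 0.695
grip_force: 0.0
pose [573.9  29.6  91.6] yaw -42.3 t 20.4
turn -0.06 shift [ 0.02 -0.11  1.21]
```

```bash
python3 -m inch '[[[0.02,-0.11,0.2],0,-0.4],[[0,0,0.5],0,-0.4],[[0,0,0.43],0,-0.4],[[0,0,0.06],0,-0.4],[[0,0,0],0,1],[[0,0,0],0,1],[[0,0,0],0,1],[[0,0,0],0,1],[[0,0,0],0,1],[[0,0,0],0,1]]'
python3 -m inch '[[[0,0,-0.3],0,1],[[0,0,-0.5],0,1],[[0,0,-0.3],0,1],[[-0.45,0.1,0],0,1],[[-0.45,0.1,0],0,1],[[-0.45,0.1,0],0,1],[[-0.4,0.1,0],0,1],[[0,0,0],0,1],[[0,0,0],0,1],[[0,0,0],0,1]]'
python3 go.py -42 470 70 19.5
```

```text
t: 21.65
eef_pos: [579.5, 33.7, 21.0]
tcp_rot: [-3.141, -0.001, -0.738]
ft_force: [-0.6, -0.1, 6.0]
opening: 0.429
grip_force: 30.0
t: 22.9
eef_pos: [486.2, 86.2, 86.4]
tcp_rot: [-3.141, -0.001, -0.739]
ft_force: [-0.0, 0.9, -0.2]
opening: 0.431
grip_force: 30.0
pose [486.2  86.2  86.4] yaw -42.3 t 22.9
turn -0.06 shift [-0.02  0.38  1.11]
```

```bash
python3 -m inch '[[[0,0.38,0.3],0,1],[[0,0,0.5],0,1],[[0,0,0.2],0,1],[[0,0,0.06],0,1],[[0,0,0.02],0,1],[[0,0,0],0,1],[[0,0,0],0,-0.4],[[0,0,0],0,-0.4],[[0,0,0],0,-0.4],[[0,0,0],0,-0.4]]'
python3 -m inch '[[[0,0,-0.4],0,-0.8],[[0,0,-0.8],0,-1],[[0,0,-0.9],-1,-1],[[0,0,-0.9],-1,-1],[[0,0,-0.2],-1,-1],[[0,0.5,0],-1,-1],[[0,0.8,0],-1,-1],[[0,0.9,0],-1,-1],[[0,0.9,0],-1,-1],[[0,0.9,0],-0.5,-1]]'
python3 go.py 0 500 -305 230
python3 - <<'E'
from h import *
for c in('scene','top'):
    t=eyes.read_camera(c)
    for r in eyes.spot_point('foot0',t)[:6]: print(c,round(r['score'],2),np.round(r['centre']),at(t,r['centre'],12))
    for n,zz in (('glue_bottle',0),('small_bottle',0)):
        for r in eyes.cut_out(n,t)[:1]:
            m=r['mask'];ys,xs=np.nonzero(m);print(c,n,round(r['score'],2),np.round(r['centre']),ys.min(),ys.max(),xs.min(),xs.max())
    if c=='top': cv2.imwrite('pics/t4.png',cv2.resize(t['pixels'][190:310,360:480,::-1],(600,600),interpolation=cv2.INTER_CUBIC))
E
```

```text
t: 24.15
eef_pos: [470.0, 69.7, 21.5]
tcp_rot: [-3.142, -0.0, -0.738]
ft_force: [-0.2, -0.6, 0.1]
opening: 0.699
grip_force: 0.0
t: 25.4
eef_pos: [402.9, -160.7, 213.6]
tcp_rot: [3.141, -0.0, -0.081]
ft_force: [1.2, -0.5, 1.0]
opening: 0.995
grip_force: 0.0
pose [ 402.9 -160.7  213.6] yaw -4.7 t 25.4
turn -0.93 shift [ 1.62  2.4  -0.27]
scene 0.73 [194. 303.] [480.3  66.   12. ]
scene 0.67 [197. 239.] [460.1 -71.9  12. ]
scene 0.62 [236. 281.] [595.3  -5.3  12. ]
scene 0.55 [234. 238.] [575.  -89.2  12. ]
scene 0.55 [220. 325.] [569.1  92.8  12. ]
scene glue_bottle 0.65 [173. 110.] 149 197 93 132
scene small_bottle 0.88 [146. 117.] 138 164 104 129
top 0.76 [212. 227.] [569.1  95.   12. ]
top 0.72 [250. 298.] [475.1 -72.5  12. ]
top 0.7 [202. 268.] [592.3  -1.2  12. ]
top 0.61 [208. 306.] [577.1 -93.2  12. ]
top 0.49 [253. 236.] [470.6  73.7  12. ]
top glue_bottle 0.93 [229. 413.] 217 245 395 429
```

Run:
```python
from h import *
from scipy.optimize import minimize
P={};M={}
for c in('scene','top'):
    P[c]=eyes.read_camera(c);M[c]=eyes.cut_out('glue_bottle',P[c])[0]['mask']
th=np.linspace(0,2*np.pi,40)
def cost(q,cs):
    e=0
    for c in cs:
        pts=[(q[0]+26*np.cos(a),q[1]+26*np.sin(a),z) for a in th for z in(113,187)]
        h=cv2.convexHull(np.round(proj(P[c],pts)*16).astype(np.int32))
        m=np.zeros((420,560),np.uint8);cv2.fillConvexPoly(m,h,1,shift=4)
        e+=np.logical_xor(m>0,M[c]).sum()
    return e
for cs in(['top'],['scene'],['top','scene']):
    best=min((cost((x,y),cs),x,y) for x in range(488,514) for y in range(-318,-292));print(cs,best,[M[c].sum() for c in cs])
```

```text
['top'] (np.int64(29), 498, -303) [np.int64(775)]
['scene'] (np.int64(58), 504, -307) [np.int64(1326)]
['top', 'scene'] (np.int64(217), 501, -307) [np.int64(775), np.int64(1326)]
```

View pics/t4.png

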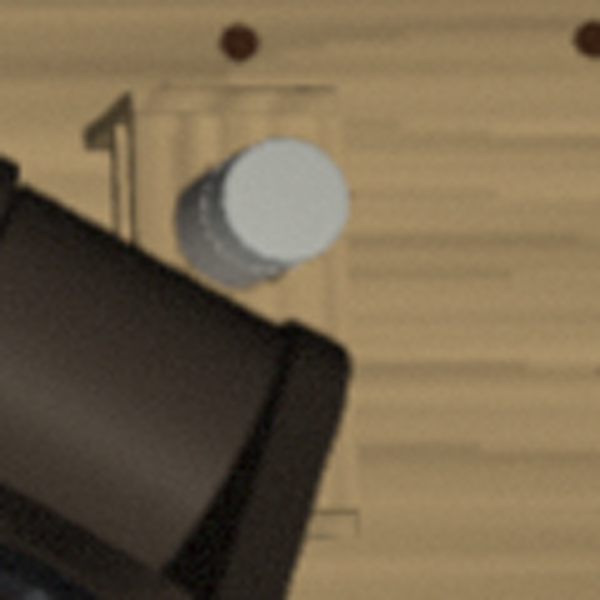

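The crop shows the bottle base at (286,200) and the caddy square to the world axes. I'll grasp at about (500,-305), closing along y.

```bash
python3 -m inch '[[[0,0.3,-0.3],-0.95,-1],[[0.2,0.5,0],0,-1],[[0.4,0.5,0],0,-1],[[0.4,0.5,0],0,-1],[[0.4,0.5,0],0,-1],[[0.22,0.1,0],0,-1],[[0,0,0],0,-1],[[0,0,0],0,-1],[[0,0,0],0,-1],[[0,0,0],0,-1]]'; python3 go.py 0 500 -305 122
```

```text
t: 27.25
eef_pos: [499.1, -302.9, 231.8]
tcp_rot: [3.141, -0.0, -0.0]
ft_force: [0.9, -0.4, 1.0]
opening: 1.0
grip_force: 0.0
pose [ 499.1 -302.9  231.8] yaw -0.0 t 27.25
turn -0.01 shift [0.02 0.04 1.83]
```

```bash
python3 -m inch '[[[0.02,0.04,0.5],0,-1],[[0,0,0.5],0,-1],[[0,0,0.5],0,-1],[[0,0,0.33],0,1],[[0,0,0],0,1],[[0,0,0],0,1],[[0,0,0],0,1],[[0,0,0],0,1],[[0,0,0],0,1],[[0,0,0],0,1]]'; python3 go.py 0 500 -305 213
```

```text
t: 28.5
eef_pos: [500.8, -305.9, 122.4]
tcp_rot: [3.141, -0.001, -0.001]
ft_force: [0.0, 0.3, 6.7]
opening: 0.543
grip_force: 30.0
pose [ 500.8 -305.9  122.4] yaw -0.0 t 28.5
turn -0.01 shift [-0.01 -0.01 -1.51]
```

```bash
python3 -m inch '[[[0,0,-0.15],0,1],[[0,0,-0.3],0,1],[[0,0,-0.4],0,1],[[0,0,-0.4],0,1],[[0,0,-0.22],0,1],[[0.15,0,0],0,1],[[0.15,0,0],0,1],[[0.2,0,0],0,1],[[0.2,0,0],0,1],[[0.1,0,0.05],0,1]]'; python3 go.py 0 565 -305 206
python3 - <<'E'
from h import *
t=eyes.read_camera('scene')
cv2.imwrite('pics/s5.png',cv2.resize(t['pixels'][90:240,60:260,::-1],(800,600),interpolation=cv2.INTER_CUBIC))
E
```

```text
t: 29.75
eef_pos: [549.2, -305.5, 206.4]
tcp_rot: [-3.141, 0.001, -0.0]
ft_force: [-3.9, 0.7, 0.7]
opening: 0.542
grip_force: 30.0
pose [ 549.2 -305.5  206.4] yaw -0.0 t 29.75
turn -0.0 shift [ 0.26 -0.01  0.01]
```

View pics/s5.png

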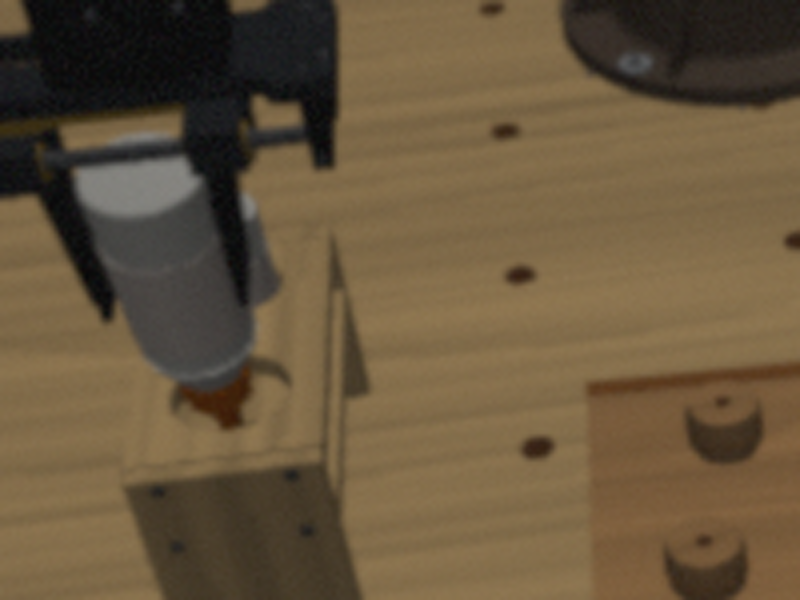

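The bottle is tilting, with its nozzle at (235,410) caught on the hole's rim. I'll continue the arc.

```bash
python3 -m inch '[[[0.14,0,0.02],0,1],[[0.14,0,0.03],0,1],[[0.16,0,0.07],0,1],[[0.16,0,0.08],0,1],[[0.14,0,0.1],0,1],[[0.14,0,0.1],0,1],[[0.14,0,0.14],0,1],[[0,0,0],0,1],[[0,0,0],0,1],[[0,0,0],0,1]]'; python3 go.py 0 610 -305 250
```

```text
t: 31.05
eef_pos: [609.6, -305.7, 174.7]
tcp_rot: [3.141, -0.0, -0.001]
ft_force: [-0.7, 1.0, -2.1]
opening: 0.541
grip_force: 30.0
pose [ 609.6 -305.7  174.7] yaw -0.0 t 31.05
turn -0.01 shift [ 0.01 -0.01 -1.25]
```

```bash
python3 -m inch '[[[0,0,-0.2],0,1],[[0,0,-0.4],0,1],[[0,0,-0.5],0,1],[[0,0,-0.4],0,1],[[0,0,0],0,1],[[0,0,0],0,1],[[0,0,0],0,1],[[0,0,0],0,1],[[0,0,0],0,1],[[0,0,0],0,1]]';python3 - <<'E'
from h import *
for c in('scene','top'):
    t=eyes.read_camera(c);save(t,c+'6.png')
    for f in(eyes.spot_point,eyes.cut_out):
        for r in f('glue_bottle',t)[:2]: print(c,f.__name__,round(r['score'],2),np.round(r['centre'],1))
    e=env.state()['eef_pos'];print(proj(t,[e,e+[0,0,19]]))
a=cv2.imread('pics/scene6.png')[60:210,60:260];b=cv2.imread('pics/top6.png')[130:280,300:500]
cv2.imwrite('pics/st6.png',np.hstack([cv2.resize(q,(400,300),interpolation=cv2.INTER_CUBIC) for q in(a,b)]))
E
```

```text
t: 32.3
eef_pos: [609.7, -305.7, 264.3]
tcp_rot: [3.142, 0.0, -0.001]
ft_force: [0.9, -0.1, -1.4]
opening: 0.544
grip_force: 30.0
scene call 0.86 [162.8 104.7]
scene call 0.93 [139.7  84. ]
[[ 93.11992679 157.35265393]
 [ 89.89248126 147.5516352 ]]
[[424.68097919 166.10632102]
 [427.55196379 163.49991827]]
```

View pics/st6.png

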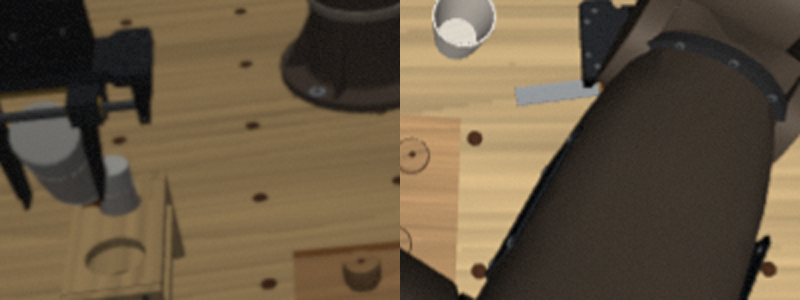

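The caddy hole is empty, and the bottle is leaning towards the camera with its tip near crop (89,205). I'll turn to yaw 90° so the tilt shows side-on, and move towards foot E.

```bash
python3 -m inch '[[[0,-0.3,0],-1,1],[[0,-0.4,0],-1,1],[[0,-0.4,0],-1,1],[[0,-0.4,0],-1,1],[[0.1,-0.3,0],-1,1],[[0.1,-0.3,0],-1,1],[[0.2,-0.3,0],-1,1],[[0.2,-0.2,0],-1,1],[[0.2,-0.2,0],-1,1],[[0.2,-0.2,0],-1,1]]'
python3 -m inch '[[[0.2,-0.1,0],-1,1],[[0.2,-0.1,0],-1,1],[[0.2,-0.1,0],-1,1],[[0.2,0,0],-1,1],[[0.2,0,0],-1,1],[[0.2,0,0],-1,1],[[0.1,0,0],-1,1],[[0.1,0,0],-1,1],[[0,0,0],0,1],[[0,0,0],0,1]]'
python3 go.py 90 575 3 200
```

```text
t: 33.85
eef_pos: [600.5, -106.4, 264.5]
tcp_rot: [3.141, -0.0, 0.875]
ft_force: [-1.1, -0.4, -1.5]
opening: 0.54
grip_force: 30.0
t: 35.1
eef_pos: [620.2, -21.8, 264.5]
tcp_rot: [3.142, 0.0, 1.568]
ft_force: [-0.1, 0.5, -2.1]
opening: 0.538
grip_force: 30.0
pose [620.2 -21.8 264.5] yaw 89.9 t 35.1
turn -0.03 shift [ 0.41 -0.75  1.07]
```

```bash
python3 -m inch '[[[0.14,-0.25,0],0,1],[[0.14,-0.25,0],0,1],[[0.13,-0.25,0],0,1],[[0,0,0.25],0,1],[[0,0,0.25],0,1],[[0,0,0.25],0,1],[[0,0,0],0,1],[[0,0,0],0,1],[[0,0,0],0,1],[[0,0,0],0,1]]'
python3 - <<'E'
from h import *
s=env.state();e=s['eef_pos'];print(e)
t=eyes.read_camera('scene')
for r in eyes.spot_point('glue_bottle',t)[:2]:
    o,d=ray(t,r['centre'][::-1]);print(round(r['score'],2),np.round(r['centre'],1),o+d*(e[0]-o[0])/d[0])
cv2.imwrite('pics/s7.png',cv2.resize(t['pixels'][90:270,190:430,::-1],(800,600),interpolation=cv2.INTER_CUBIC))
E
```

```text
t: 36.35
eef_pos: [575.4, 3.0, 219.8]
tcp_rot: [3.141, 0.0, 1.57]
ft_force: [-0.2, -0.4, -1.9]
opening: 0.536
grip_force: 30.0
[575.43002895   2.95905545 219.8311248 ]
0.95 [188.4 222.3] [ 575.43002895 -109.34606051  137.65709559]
```

View pics/s7.png

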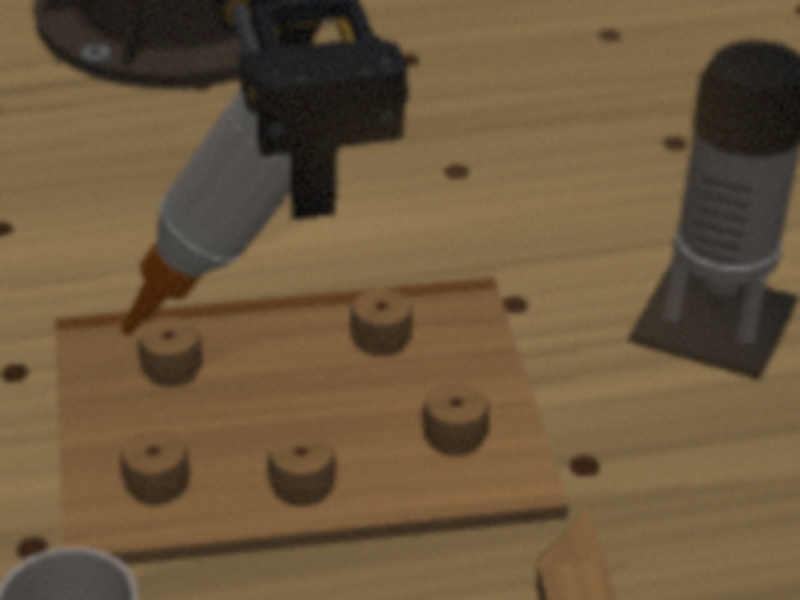

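Run:
```python
from h import *
t=eyes.read_camera('scene');f=800/240
for u,v in((126,331),(168,275),(158,215),(234,262),(196,239),(233,110)):
    o,d=ray(t,(190+u/f,90+v/f));print(u,v,np.round(o+d*(575.4-o[0])/d[0],1))
```

```text
126 331 [575.4 -99.5 133.7]
168 275 [575.4 -73.3 169.2]
158 215 [575.4 -75.6 210.2]
234 262 [575.4 -36.6 172.3]
196 239 [575.4 -56.5 191.2]
233 110 [575.4 -32.5 269.8]
```

```bash
cat > fit.py <<'E'
from h import *
from scipy.optimize import minimize
s=env.state();G=s['eef_pos']+np.array([0,0,18.8])
t=eyes.read_camera('scene');M=eyes.cut_out('glue_bottle',t)[0]['mask']
prof=[(0,2.5),(40,9),(40.1,15),(58,15),(80,26),(110,26),(180,26)]
th=np.linspace(0,2*np.pi,24)
def ren(q,top):
    a,L,dy=np.radians(q[0]),q[1],q[2];ax=np.array([0,np.sin(a),np.cos(a)]);e2=np.array([0,np.cos(a),-np.sin(a)])
    m=np.zeros((420,560),np.uint8);P=[p for p in prof if p[0]<=top]
    for p0,p1 in zip(P,P[1:]):
        pts=[G+[q[3] if len(q)>3 else 0,dy,0]+ax*(k-L)+r*(np.cos(b)*e2+np.sin(b)*np.array([1,0,0])) for k,r in(p0,p1) for b in th]
        cv2.fillConvexPoly(m,cv2.convexHull(np.round(proj(t,pts)*16).astype(np.int32)),1,shift=4)
    return m>0
def cost(q): return (ren(q,110)&~M).sum()+(M&~ren(q,180)).sum()
c=sorted((cost((a,L,d)),a,L,d) for a in range(34,58,2) for L in range(126,150,2) for d in(-4,0,4))
print(M.sum(),c[:8])
_,a,L,d=c[0];A=np.radians(a);print('tip',G+[0,d,0]-L*np.array([0,np.sin(A),np.cos(A)]))
E
python3 fit.py
```

```text
1566 [(np.int64(518), 48, 148, -4), (np.int64(520), 48, 144, -4), (np.int64(523), 48, 142, -4), (np.int64(531), 48, 146, -4), (np.int64(533), 50, 146, -4), (np.int64(540), 50, 142, -4), (np.int64(542), 50, 144, -4), (np.int64(542), 50, 148, -4)]
tip [ 575.32405647 -110.99124422  139.38492797]
```

```bash
cat > fit2.py <<'E'
exec(open('fit.py').read().split("c=sorted")[0])
im=t['pixels'];hsv=cv2.cvtColor(im,cv2.COLOR_RGB2HSV).astype(int)
tip=proj(t,[G-96*np.array([0,1,1])])[0];g=proj(t,[G])[0]
roi=np.zeros((420,560),bool);roi[int(g[1])-40:int(tip[1])+12,int(tip[0])-14:int(g[0])+5]=1
grey=roi&(hsv[...,1]<50)&(hsv[...,2]>75);ora=roi&(hsv[...,1]>150)
print(grey.sum(),ora.sum())
def lab(m):
    n,l,st,_=cv2.connectedComponentsWithStats(m.astype(np.uint8));return l==1+np.argmax(st[1:,4])
grey,ora=lab(grey),lab(ora);ys,xs=np.nonzero(ora);print('orange',len(ys),'lowest',ys.max(),xs[ys==ys.max()],'left',xs.min(),'net mask overlap',(M&(grey|ora)).sum(),'net mask centre',np.argwhere(M).mean(0),'mine',np.argwhere(grey|ora).mean(0))
O=lambda q:ren(q,58)
def cost(q):
    o=ren(q,58);b=ren(q,110)&~o
    return (o^ora).sum()+ (b&~(grey|ora)).sum()+(grey&~ren(q,180)).sum()
c=sorted((cost((a,L,d,x)),a,L,d,x) for a in range(34,58,2) for L in range(126,150,3) for d in(-6,-3,0,3,6) for x in (-5,0,5))
for r in c[:6]: print([int(v) for v in r])
_,a,L,d,x=c[0];A=np.radians(a);print('tip',np.round(G+[x,d,0]-L*np.array([0,np.sin(A),np.cos(A)]),1))
E
python3 fit2.py
```

```text
939 384
orange 380 lowest 190 [228] left 216 net mask overlap 1115 net mask centre [152.46834581 253.15520762] mine [155.24367816 251.81915709]
[794, 46, 147, -6, -5]
[800, 44, 147, -6, -5]
[807, 46, 144, -6, -5]
[829, 44, 144, -6, -5]
[830, 48, 147, -6, -5]
[842, 46, 147, -3, -5]
tip [ 570.3 -108.8  136.2]
```

```bash
cat > fit3.py <<'E'
src=open('fit2.py').read().split("def lab")[0];exec(src)
# drop board edge: keep orange brighter/with position near nozzle line
k=np.ones((3,3),np.uint8)
tp=np.array([228,190.]);
ora&=(np.arange(420)[:,None]<=190)&(np.arange(560)[None]>=225)&(np.arange(560)[None]<=252)&(np.arange(420)[:,None]>=160)
grey=cv2.morphologyEx(grey.astype(np.uint8),cv2.MORPH_OPEN,k)>0
grey&=np.arange(420)[:,None]<=172
vis=grey|ora;print(grey.sum(),ora.sum())
def cost(q):
    o=ren(q,58);b=ren(q,110)
    return (o&~vis).sum()+(ora&~o).sum()+(b&~vis).sum()+(vis&~ren(q,180)).sum()
c=sorted((cost((a,L,d,0)),a,L,d) for a in range(26,58,2) for L in range(120,160,4) for d in range(-36,13,4))
for r in c[:6]: print([int(v) for v in r])
_,a,L,d=c[0];A=np.radians(a);print('tip',np.round(G+[0,d,0]-L*np.array([0,np.sin(A),np.cos(A)]),1))
o=im[:,:,::-1].copy();
for m,col in((ren((a,L,d,0),180),(0,255,0)),(vis,(0,0,255))):
    cs,_=cv2.findContours(m.astype(np.uint8),cv2.RETR_EXTERNAL,cv2.CHAIN_APPROX_NONE)
    if m is vis: o2=o.copy();cv2.drawContours(o2,cs,-1,col,1)
    else: cv2.drawContours(o,cs,-1,col,1)
p=proj(t,[G])[0].round().astype(int);cv2.circle(o,tuple(map(int,p)),1,(255,0,0),-1)
cv2.imwrite('pics/ov.png',np.hstack([cv2.resize(z[90:215,205:305],(400,500),interpolation=cv2.INTER_CUBIC) for z in(o,o2)]))
E
python3 fit3.py
```

```text
936 390
868 272
[600, 36, 128, -28]
[611, 34, 124, -32]
[625, 32, 124, -36]
[625, 34, 128, -32]
[627, 32, 120, -36]
[628, 36, 124, -28]
tip [ 575.3 -100.2  134.7]
```

View pics/ov.png

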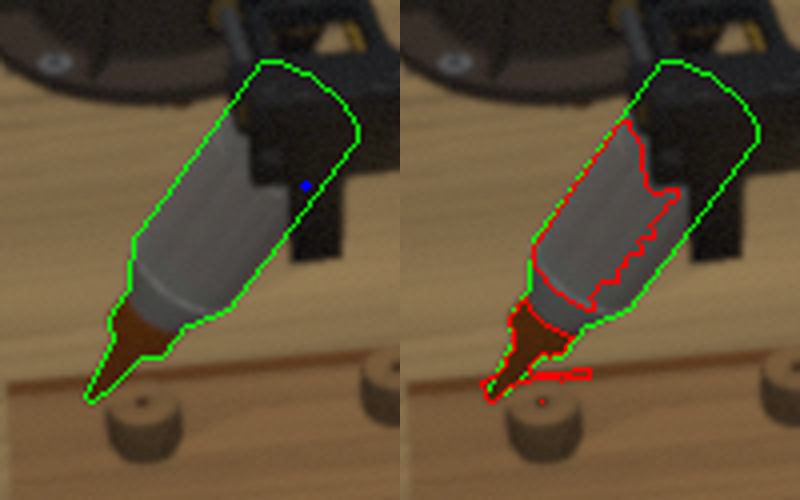

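The green fit matches the bottle outline: tilt is about 36°, and the axis passes well to the left of the grasp point (blue dot). I'll check whether the finger shows where it should and whether the grip is creeping.

Run:
```python
from h import *
s=env.state();e=s['eef_pos'];print(s['t'],e,s['opening'],s['tcp_rot'],s['moment'],s['ft_force'])
t=eyes.read_camera('scene');print(t['fx'])
for dx in(26,38): 
  for dy in(-10,10): print(dx,dy,proj(t,[e+[dx,dy,0]]))
```

```text
36.8 [575.29221033   2.99595197 219.47586901] 0.5404483412341973 [3.14146781e+00 9.02508758e-05 1.57018048e+00] [ 0.136796   -0.1156308   0.00520937] [-0.37022954  0.23520641 -1.97396455]
530.2682262408383
26 -10 [[278.07700712 153.96638404]]
26 10 [[289.36425801 152.520563  ]]
38 -10 [[279.33065375 158.04944982]]
38 10 [[290.72108622 156.57898653]]
```

The bottle has pivoted near its base end in the fingers, and it is steady at about 36°. I'll tip it further by hooking the nozzle tip on the outside of the fixed board's -y edge at x≈525, between the feet.

```bash
python3 -m inch '[[[-0.25,-0.2,0],0,1],[[-0.3,-0.25,0],0,1],[[-0.3,-0.25,0],0,1],[[-0.2,-0.13,0],0,1],[[0,0,0.4],0,1],[[0,0,0.5],0,1],[[0,0,0.5],0,1],[[0,0,0.3],0,1],[[0,0,0],0,1],[[0,0,0],0,1]]'; python3 go.py 90 525 -60 90
python3 - <<'E'
from h import *
for c in('scene','top'):
    t=eyes.read_camera(c);e=env.state()['eef_pos'];print(c,'expected tip',proj(t,[e+[0,-103,57-141.6]]),[np.round(r['centre'],1) for r in eyes.spot_point('glue_bottle',t)[:1]])
    h=cv2.cvtColor(t['pixels'],cv2.COLOR_RGB2HSV).astype(int);p=proj(t,[e+[0,-103,57-141.6]])[0].astype(int)
    if c=='scene':
        sub=t['pixels'][p[1]-6:p[1]+9,p[0]-8:p[0]+9].astype(int);print((sub[...,0]+sub[...,1]+sub[...,2])//3)
E
```

```text
t: 38.1
eef_pos: [525.7, -60.4, 118.2]
tcp_rot: [3.141, 0.0, 1.57]
ft_force: [0.4, -0.2, -2.8]
opening: 0.541
grip_force: 30.0
pose [525.7 -60.4 118.2] yaw 89.9 t 38.1
turn -0.01 shift [ 0.01 -0.01  0.47]
scene expected tip [[198.18741107 215.47410948]] [array([216.6, 195.1])]
[[104 105 104 105 104 104 105 105 102  92  65  45  37  40  39  41  55]
 [106 107 105 106 106 108 107 107 101  82  57  39  39  38  44  58  76]
 [107 109 108 107 109 109 108 105  94  68  49  40  38  43  57  78  91]
 [107 107 108 107 106 105 105 100  80  55  40  38  44  58  79  95  99]
 [103 104 107 105 104 103 100  90  68  46  38  45  57  77  93  99  99]
 [103 103 103 104 103  99  96  80  52  39  48  57  75  93  97  99  96]
 [103 101 102 103 102  99  92  67  49  44  56  77  93  98 101 102 100]
 [101  99  99  98 100  99  93  74  60  61  78  94 102 103 103 105 100]
 [101 101 102 102 102 103 100  93  84  84  96 105 105 106 105 105 106]
 [105 104 105 105 105 107 106 104  99 102 105 106 105 107 106 106 102]
 [106 107 106 105 105 105 106 107 104 105 104 105 103 104 102 102  99]
 [105 105 106 105 102 105 103 103 103 103 102  99 100 101 100  98  99]
 [102 103 103 102 103 100 101 101 100 101 100 100 100 101  99 101 102]
 [100  99 102 101 101 100 101 102 100 100 103 102 105 101 103 104 103]
 [102 104 101 103 103 102 102 104 104 104 105 106 106 106 105 106 106]]
top expected tip [[337.32640426 227.2549564 ]] []
```

The measured tip pixel (198.4, 216) matches the model. Hook and tip:

```bash
python3 -m inch '[[[0,0,0.23],0,1],[[0,0,0.23],0,1],[[0.12,0,0],0,1],[[0.12,0,0],0,1],[[0.09,0,0.06],0,1],[[0.09,0,0.07],0,1],[[0.08,0,0.08],0,1],[[0.08,0,0.08],0,1],[[0.08,0,0.08],0,1],[[0,0,0],0,1]]'
cat > fit4.py <<'E'
exec(open('fit.py').read().split("c=sorted")[0])
M=M.copy();print(M.sum())
prof=[(0,2.5),(40,9),(40.1,15),(58,15),(80,26),(110,26),(140,26),(180,26)]
def ren2(th,y,z,top):  # tip at TCP x, y, z
    a=np.radians(th);L=-(0);global G
    g=G.copy();G=np.array([g[0],y,z]);m=ren((th,0,0),top);G=g;return m
im=t['pixels'];hsv=cv2.cvtColor(im,cv2.COLOR_RGB2HSV).astype(int)
grey=(hsv[...,1]<50)&(hsv[...,2]>75)
ora=((hsv[...,1]>150)&(hsv[...,2]<110))
vis=grey|ora
best=None
def cost(th,y,z):
    b=ren2(th,y,z,110);ring=cv2.dilate(b.astype(np.uint8),np.ones((7,7)))>0;f=ren2(th,y,z,180)
    return (b&~vis).sum()+(ring&~f&vis).sum()
e=s['eef_pos']
c=sorted((cost(th,e[1]+57*0-175*np.sin(np.radians(th))+dy,e[2]+57-175*np.cos(np.radians(th))+dz),th,dy,dz) for th in range(32,56,2) for dy in range(-16,17,4) for dz in range(-16,17,4))
for r in c[:5]:
    th=np.radians(r[1]);print([int(v) for v in r],'tip',np.round([e[1]-175*np.sin(th)+r[2],e[2]+57-175*np.cos(th)+r[3]],1))
E
python3 fit4.py; python3 go.py 90 525 -21 68
```

```text
t: 39.55
eef_pos: [525.2, -20.1, 67.2]
tcp_rot: [-3.141, -0.0, 1.571]
ft_force: [-0.9, -1.1, -0.6]
opening: 0.539
grip_force: 30.0
1165
[237, 48, 0, 8] tip [-150.1   15.1]
[242, 50, 0, 0] tip [-154.1   11.7]
[243, 50, 4, 4] tip [-150.1   15.7]
[248, 48, -4, 4] tip [-154.1   11.1]
[248, 52, 4, 0] tip [-154.    16.4]
pose [525.4 -20.4  67.5] yaw 90.0 t 39.65
turn -0.01 shift [-0.01 -0.01 -0.01]
```

```bash
python3 -m inch '[[[-0.05,0,-0.2],0,1],[[0,0,-0.4],0,1],[[0,0,-0.5],0,1],[[0,0,-0.5],0,1],[[0.05,0.3,0],0,1],[[0.05,0.3,0],0,1],[[0.05,0.23,0],0,1],[[0,0,0],0,1],[[0,0,0],0,1],[[0,0,0],0,1]]'; python3 fit4.py; python3 -c "
from h import *
t=eyes.read_camera('scene');e=env.state()['eef_pos'];print(e)
for th in (44,47,50):
    a=np.radians(th);p=proj(t,[e+[0,-175*np.sin(a),57-175*np.cos(a)]])[0];print(th,p)
p=p.astype(int);print(p);print(t['pixels'][p[1]-10:p[1]+14,p[0]-8:p[0]+16].astype(int).sum(2)//3)"
```

```text
t: 40.9
eef_pos: [574.8, -14.5, 163.7]
tcp_rot: [-3.141, 0.0, 1.57]
ft_force: [-0.4, 0.1, -1.8]
opening: 0.538
grip_force: 30.0
1426
[309, 48, 0, 0] tip [-144.6  103.6]
[317, 46, -4, 4] tip [-144.4  103.1]
[320, 44, -4, 12] tip [-140.1  106.8]
[321, 46, 0, 8] tip [-140.4  107.1]
[323, 48, 4, 4] tip [-140.6  107.6]
[575.08408488 -14.4811772  163.74285327]
44 [210.39749807 207.35772931]
47 [206.61622615 205.26945684]
50 [202.96022827 203.00361911]
[202 203]
[[110 110 110 109 109 110 111 110 110 109 109 108 103  93  91  91  91  86
   76  60  47  43  42  40]
 [108 109 108 110 109 109 108 108 108 106 107 106 102  95  90  90  87  81
   66  50  42  41  41  40]
 [108 107 106 107 107 106 104 108 104 107 107 103 101  95  90  88  81  71
   51  44  42  40  40  42]
 [106 107 107 104 107 107 108 107 106 106 105 104 100  92  91  82  71  57
   43  42  41  41  40  40]
 [105 106 104 104 107 106 105 106 106 106 105 105 101  93  85  72  55  46
   43  41  41  42  38  40]
 [ 98  97  98 101 106 103 104 106 104 103 103 104  98  88  75  55  45  42
   41  40  40  38  43  48]
 [ 67  66  69  80  95 103 102 103 
[... 1084 characters left out ...]
08 108 109 109 110 109 110 111 110 109 107 105  96  89  88  87  85
   88  87  87  86  88  87]
 [110 109 108 110 108 107 107 107 109 106 106 106 102  97  90  88  86  88
   89  87  88  88  89  87]
 [106 106 107 107 107 105 106 105 104 104 104 103 101  96  90  91  90  90
   90  91  89  89  90  89]
 [106 103 105 105 106 104 103 105 102 104 104 102 101  94  92  90  87  89
   90  88  89  88  89  87]
 [104 104 105 101 103 103 102 101 100 103 103 102  99  94  91  90  89  89
   88  89  90  88  89  89]
 [102 102 101  99 102 101 102 100 101 102 102 101 101  95  91  90  89  88
   91  91  90  91  90  90]
 [102 102 102 105 101 102 102 104 103 104 103 103 103 100  94  91  91  90
   90  90  92  88  93  92]]
```

The tip is at pixel (206,205), matching a tilt of about 47°. That puts it at (575,-142.5,101). I'll move it over foot E.

```bash
python3 -m inch '[[[0.2,0.01,0],0,1],[[0.25,0,0],0,1],[[0.25,0,0],0,1],[[0.14,0,0],0,1],[[0,0,0.2],0,1],[[0,0,0.2],0,1],[[0,0,0.1],0,1],[[0,0,0],0,1],[[0,0,0],0,1],[[0,0,0],0,1]]'; python3 fit4.py; python3 -c "
from h import *
t=eyes.read_camera('scene');e=env.state()['eef_pos'];print(e)
a=np.radians(47);T=e+[0,-175*np.sin(a),57-175*np.cos(a)];print('tip',T);p=proj(t,[T])[0];print(p)
p=p.round().astype(int);print(t['pixels'][p[1]-5:p[1]+7,p[0]-7:p[0]+8].astype(int).sum(2)//3)
for c in('scene','top'):
    t=eyes.read_camera(c);print(c,[at(t,r['centre'],12)[:2].tolist() for r in eyes.spot_point('foot0',t)[:6]])
"
```

```text
t: 42.3
eef_pos: [576.1, 35.9, 133.9]
tcp_rot: [3.141, 0.0, 1.57]
ft_force: [0.4, 0.2, -1.3]
opening: 0.539
grip_force: 30.0
1443
[233, 48, 0, 0] tip [-94.2  73.8]
[242, 46, -4, 4] tip [-94.   73.4]
[255, 48, 4, 4] tip [-90.2  77.8]
[259, 44, -8, 8] tip [-93.7  73. ]
[259, 50, 4, 0] tip [-94.2  78.4]
[575.99137014  35.96630552 133.85735541]
tip [575.99137014 -92.02059226  71.5076424 ]
[234.46624591 213.43548623]
[[87 88 87 86 89 85 86 81 69 52 44 41 41 40 39]
 [87 87 88 88 88 88 84 73 58 46 43 42 41 42 51]
 [89 90 91 91 88 87 75 61 45 41 39 41 45 58 69]
 [88 89 89 90 89 79 64 49 44 41 43 51 69 79 84]
 [91 91 92 92 85 69 55 43 43 49 58 70 85 90 92]
 [92 92 93 91 86 71 52 47 56 71 82 89 91 95 94]
 [92 93 94 92 90 82 68 70 80 86 91 93 92 93 92]
 [92 94 94 91 93 89 86 88 92 93 93 94 94 94 93]
 [95 93 93 94 93 93 94 93 94 92 93 94 95 93 94]
 [93 93 95 92 95 93 94 93 94 95 96 96 96 96 96]
 [96 96 97 96 94 95 96 98 96 95 96 97 98 98 99]
 [98 97 97 99 99 95 96 93 93 92 91 93 92 95 96]]
scene [[568.9, 87.4], [576.7, -94.9], [463.9, -68.0], [485.4, 67.7], [600.7, -5.7]]
top [[576.7, -88.4], [483.8, -69.6]]
```

```bash
python3 -c "
from cell import env
s=env.state();print(s['t'],abs(s['qvel']).max() if hasattr(s['qvel'],'max') else s['qvel'],s['opening'])
print(env.job_done())"
```

```text
42.65 0.0017727470215171258 0.5397589733051937
the job is handed in; nothing more can be done
None
```

I handed the job in at 42.65 s of the 69 s limit. All five feet stand glue face up on the board, well over 15 mm apart. The large bottle is held at rest at about 47°, nozzle down, with its tip about 31 mm above the foot at roughly (576, -92). I tipped it by levering the nozzle on the caddy's hole rim and then the board's edge, since the moves can't tilt the tool.

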